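# Switch on the orange selector and move the lock cover over to it

### The arm

A 7-joint arm with a two-finger parallel gripper is mounted at the origin on a cart in front of the work surface, level with it; the furniture and walls round the work are solid. World frame = base frame: x ahead of the robot, y to its left, z up, the work surface at z = 0. Lengths are in m, angles in rad, forces in N, time in s.
With the tool pointing down it reaches from about 0.4 to 0.85 m from the base axis. Payload 10.4 kg.
Tool frame: the origin (TCP) lies between the finger pads; the fingertips stand ahead of it and the grasp point (between the pads) lies 5 mm behind it (manip.tip_extent is the z of the fingertips in the tool frame, in m); z points along the fingers, y is the line along which they close (so a half turn about z gives the same grasp; the last joint's range is limited). The gripper opens to 85 mm and grips with 20 to 120 N. Pads are 22 mm wide; open, the fingers measure 114 mm over their backs; the gripper's body (76 mm by 85 mm) begins 54 mm behind the grasp point. The pads swing forward as they close: fully open they stand 13 mm farther back than shut.
Start: joints at [1.111, 0.332, -0.065, 1.46, 0.022, 1.35, -0.088], TCP at [0.264, -0.566, 0.245] pointing down, gripper open.
Joint ranges: [-2.6, 2.6], [-0.5, 2.12], [-1.47, 1.34], [0.16, 2.42], [-1.27, 4.41], [0.06, 2.06], [-2.6, 2.6]. Speed limits (rad/s): [2.22, 2.22, 2.79, 2.79, 3.14, 3.14, 3.14].

### API

Orientations are given as a unit quaternion [x, y, z, w].
In Python, from workcell import status, viewer, manip gives the robot as it stands.
- The arm moves only by the tool play_rows, never from a script. Its argument "plan" is one flat list of numbers, 7 for each row, row after row: the turn, a rotation vector about the tool's x, y, z in degrees, then the shift along the tool's x, y, z in m, then the opening, from 0 (shut) to 1 (fully open). In form: [ax, ay, az, dx, dy, dz, grip, ax, ay, az, dx, dy, dz, grip, ...]. A call has 1 to 20 rows; each row is the pose to reach, as a shift and turn from the pose commanded when the call began, along the tool's axes at that moment; what a row does not reach only later rows make up. A row lasts 1/8 s, in which the tool goes at most 62.5 mm and 10.7 degrees, less where a joint would pass 70% of its speed; a pose out of reach is approached as far as the arm can. A call with a gripper value outside its range is refused whole. The fingers move at their own pace and stop on an object; "squeeze" is the grip in N (left out, the last holds). Time passes only in rows, so rows that repeat a pose let the fingers close. It gives the time, the measured TCP pose, the force, the opening and the grip force at its end, in the units of the state.
- status.get_obs(): the state, without advancing time (a new reading comes with each control period).
- viewer.camera(name): name is "scene" or "top" or "wrist"; returns the picture (384x512x3 uint8, red, green, blue); there is no depth.
- viewer.camera_model(name): a dict with "fx", "fy", "cx", "cy" (pixels), "R" (3x3) and "t" (3): a world point X has camera coordinates R X + t. Camera axes: x right, y down, z forward; pixel columns grow to the right and rows downward; lengths in m; the calibration is good to about 2 mm. A picture is of the moment at which its call begins: read the wrist's pose just before it. camera_model takes no time and is no camera call; for the wrist camera it gives the pose at the moment of the call.
- manip.hand_in(): hands the job in; it is judged then, once.
The state is a dict: "clock": time; "joint_pos": joint angles; "joint_velocities": joint speeds; "tau": joint torques, N m; "position": TCP position; "ee_rot": TCP orientation; "ft_force": force on the tool from outside, world axes, zero at the start; "torque": the same for the moment, N m; "grip_width": opening from 0.0 (shut) to 1.0 (fully open); "grasp_force": force on a finger pad.
Only numpy, scipy, OpenCV 4.12 (cv2) and the standard library are available. Lean on these libraries where they do the work, as an engineer would, in place of code of your own. Each camera call takes 0.05 s, during which the arm holds its last target. There are 200 camera calls.

### The job

On the selector box, the red slot of the clear lock cover holds the left knob; move the lock to the orange knob. Lift the cover off and stand it on the bench, turn the orange knob clockwise until its pointer is on the red dot to its right, then put the cover back the other way round, lowered gently and fully home so that its red slot sits over the orange knob. Do not touch the middle or left knob with the gripper, leave them and the little toggle switches as they are, and leave the other things on the bench where they are.

Things in the scene. Friction and masses are not known exactly. Their poses are not given: they have to be found in the camera images.
- panel: Selector box, fixed: grey case, black face plate at z = 40 mm, 130 (x) x 212 (y) mm. Origin at the centre of its underside; x to its back, y along the knob row to the left, z up. Knob axes at x = 0, y = +58 (left), 0 (middle), -58 mm (right, orange). A row of lamps (9 mm high) at x = +48 and of toggle switches (22 mm high) at x = -50 mm, at the knobs' y.
- target_axis (a point): Point on the axis of the orange knob at the height of the face plate.
- knob_target (a joint): Angle of the orange knob, rad, grows clockwise seen from above. 0: pointer to the back (+x of the box, white dot), bar across the row; 1.571: pointer on the red dot at the right (-y of the box), bar along the row. No detent or stop there (range -0.6 to 2.4); stays where left, friction 0.05 N m. Starts between 0.1 and 0.4.
- knob_target_pointer (a point): Pointer end of the orange knob's bar, 22 mm from the axis, at the top of the bar. The knob: round skirt 33 mm wide up to 10 mm above the face plate, on it an upright grip bar 44 mm long, 12 mm thick, from 9 to 36 mm above the face plate, centred on the axis, a white pointer line on one half.
- knob_mid: Middle knob, grey, same shape as the orange one; origin on its axis at the face plate, its x axis points along the bar to the pointer. Its bar stands roughly across the row (up to 0.25 rad off). Must not be turned or touched by the gripper.
- knob_mid_pointer (a point): Pointer end of the middle knob's bar, 22 mm from its axis, 36 mm above the face plate.
- knob_left: Left knob, grey, same shape; origin on its axis at the face plate, x axis along the bar to the pointer. Its bar lies along the row. Must not be turned or touched by the gripper.
- knob_left_pointer (a point): Pointer end of the left knob's bar, 22 mm from its axis, 36 mm above the face plate.
- toggle_1: Little steel toggle switch in front of the left knob, lever 20 mm long leaning to the front; origin on its hinge, z upright as long as it is not flipped.
- toggle_2: The same in front of the middle knob.
- toggle_3: The same in front of the orange knob.
- cover: Lock cover, loose, about 0.25 kg: clear hood, open below, 68 (x) x 180 (y) x 46 mm high, walls 4 mm, yellow rim, yellow rib handle on top. Origin at the centre of the rim's lower face; y along its length to the red end, z up. It stands over all three knobs with its rim on the face plate (nothing else locates it), at the start with the red end over the left knob. Bench mat: 1 mm.
- lock_slot (a point): Centre of the cover's red slot, 58 mm from the cover's centre towards its red end (+y), at rim height. Two red blocks leave a slot 22 mm wide (x) along the cover's length, from 18 mm above the rim upward: it passes a 12 mm knob bar only if that lies along the row. The rest of the inside (60 mm wide) takes a knob in any position.
- cover_handle (a point): Centre of the cover's rib handle: a yellow upright rib 14 mm thick (cover x), 70 mm long (cover y), 30 mm high (46 to 76 mm above the rim); this point is 61 mm above the rim.
- multimeter: Yellow multimeter lying on its back, 156x74x44 mm, loose bystander at the right. Origin at the centre of its underside.
- driver_flat: Red-handled screwdriver, 170 mm long, loose bystander at the right. Origin under its middle.
- flux_bottle: Small cream bottle with red needle cap, 30 mm across, 93 mm high, loose bystander behind, right of the box. Origin at the centre of its underside.
- solder_reel: Blue-flanged solder reel, 55 mm across, 30 mm high, loose bystander behind, right of the box. Origin at the centre of its underside.

How it is judged:
By the outcome, as a careful person would: the job done as asked, in the order asked, and still so for the second after the job is handed in, with the robot touching nothing.
It also fails if it takes over 72 s, if anything falls off the work surface, if the arm or the gripper's body presses on something with over 40 N, if the wrist force passes 120 N, or if a joint passes its speed limit or range.

## Working session

There is one attempt and no reset: what is moved stays moved. The work goes in short steps, Python scripts to look and compute and a tool call to move; the robot and the scene stay as the last step left them, time stands still between calls to the robot, and variables do not carry over. Pictures are saved under pics/ and viewed, at most 10 in all, crops included, and the job is handed in when it is done.

Besides the shell and the picture viewer there is one more tool, called after ">>>" by a JSON object that holds its "api" and its "payload". play_rows: Moves the arm, as the interface text tells. Its arguments: {"type":"object","properties":{"plan":{"type":"array","items":{"type":"number"}},"squeeze":{"type":"number"}},"required":["plan"]}

```bash
mkdir -p pics; python3 - <<'E'
from workcell import status, viewer, manip
import cv2, numpy as np
o=status.get_obs(); print({k:np.round(v,3) for k,v in o.items()}, manip.tip_extent)
ims=[]
for n in ("top","scene"):
    m=viewer.camera_model(n); print(n,{k:np.round(v,3).tolist() for k,v in m.items()})
    im=viewer.camera(n)[:,:,::-1]; cv2.imwrite(f"pics/{n}0.png",im)
    cv2.imwrite(f"pics/{n}0b.png",cv2.resize(im,(800,600),interpolation=cv2.INTER_CUBIC))
E
```

```text
{'clock': np.float64(0.0), 'joint_pos': array([ 1.111,  0.333, -0.065,  1.461,  0.022,  1.35 , -0.089]), 'joint_velocities': array([ 0.   , -0.001,  0.001,  0.   , -0.   ,  0.   ,  0.001]), 'tau': array([-1.0000e-03, -6.2544e+01,  4.9000e-02, -3.9161e+01,  1.6000e-02,
        1.0000e-02, -0.0000e+00]), 'position': array([ 0.264, -0.566,  0.245]), 'ee_rot': array([ 0.976,  0.217, -0.   , -0.001]), 'ft_force': array([-0.094,  0.089,  1.338]), 'torque': array([-0.012, -0.039,  0.062]), 'grasp_force': np.float64(0.0), 'grip_width': np.float64(0.998)} 0.014
top {'fx': 445.855, 'fy': 445.855, 'cx': 261.152, 'cy': 186.351, 'R': [[-0.014, -1.0, -0.013], [-0.996, 0.015, -0.083], [0.083, 0.012, -0.996]], 't': [-0.139, 0.549, 1.228]}
scene {'fx': 402.323, 'fy': 402.323, 'cx': 261.004, 'cy': 194.106, 'R': [[-0.597, -0.802, 0.008], [-0.562, 0.411, -0.717], [0.572, -0.433, -0.697]], 't': [0.222, 0.425, 0.634]}
```

View pics/top0b.png

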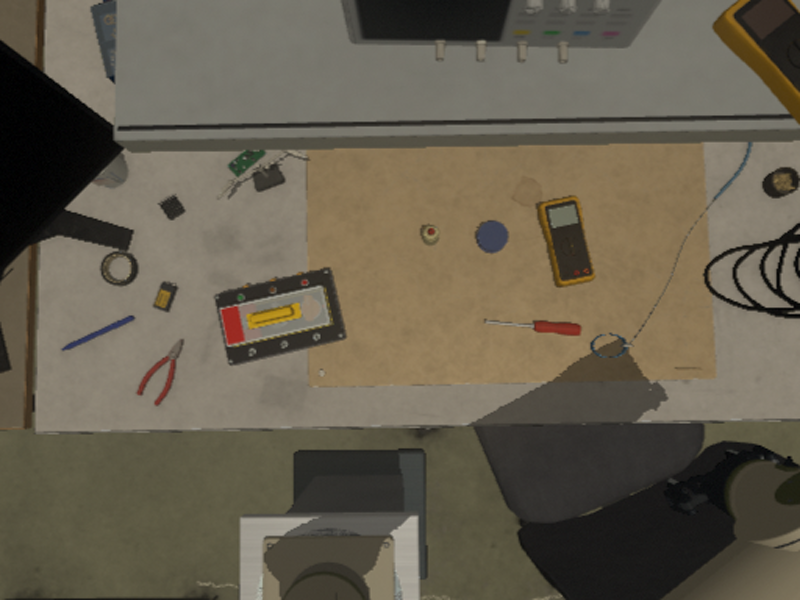

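View pics/scene0b.png

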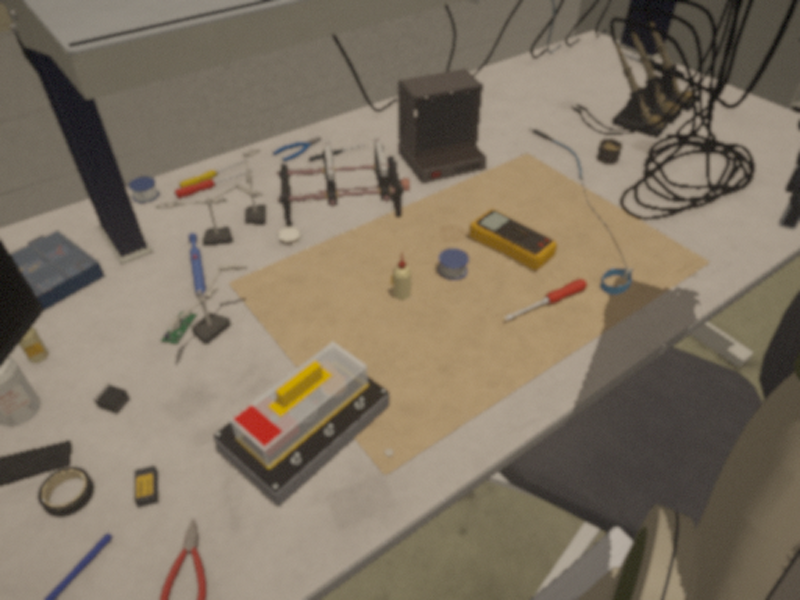

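The top view shows the box at about (280,316) of the 800-wide picture, with the cover's red end at left (232,325) and the handle at (274,316). The mat is free around (405,320).

```bash
cat > h.py <<'E'
import numpy as np, cv2
from scipy.spatial.transform import Rotation as Rn
def ray(m,uv,z):
    uv=np.atleast_2d(np.asarray(uv,float)); R=np.array(m["R"]); t=np.array(m["t"])
    d=np.c_[(uv[:,0]-m["cx"])/m["fx"],(uv[:,1]-m["cy"])/m["fy"],np.ones(len(uv))]@R
    c=-R.T@t
    return c+d*((z-c[2])/d[:,2])[:,None]
def proj(m,X):
    q=np.atleast_2d(X)@np.array(m["R"]).T+np.array(m["t"])
    return np.c_[m["fx"]*q[:,0]/q[:,2]+m["cx"],m["fy"]*q[:,1]/q[:,2]+m["cy"]]
def big(mask,k=0):
    c=sorted(cv2.findContours(mask.astype(np.uint8),cv2.RETR_EXTERNAL,cv2.CHAIN_APPROX_NONE)[0],key=cv2.contourArea)[-1-k]
    return c[:,0,:]
def rect(m,cont,z):
    P=(ray(m,cont,z)[:,:2]*1000).astype(np.float32)
    (c,s,a)=cv2.minAreaRect(P); 
    if s[0]<s[1]: a+=90; s=s[::-1]
    a=(a+90)%180-90   # long axis direction
    return np.round(c,1),np.round(s,1),round(a,2)
def rel(o,x,y,z,axis_deg):
    """move to world xyz (m) with tool closing axis (y) along axis_deg (mod 180), tool down: tool-frame shift and turn"""
    R=Rn.from_quat(o["ee_rot"]); T=R.inv()
    sh=T.apply(np.array([x,y,z])-o["position"])
    best=None
    for k in (0,180):
        a=np.radians(axis_deg+k); Y=np.array([np.cos(a),np.sin(a),0]);Z=np.array([0,0,-1.]);X=np.cross(Y,Z)
        rv=np.degrees((T*Rn.from_matrix(np.c_[X,Y,Z])).as_rotvec())
        if best is None or np.linalg.norm(rv)<np.linalg.norm(best): best=rv
    return np.round(best,2),np.round(sh,4)
E
python3 - <<'E'
from h import *
from workcell import status, viewer
for n in("top","scene"):
    m=viewer.camera_model(n); im=cv2.imread(f"pics/{n}0.png"); hsv=cv2.cvtColor(im,cv2.COLOR_BGR2HSV)
    roi=np.zeros(im.shape[:2],bool)
    if n=="top": roi[165:240,132:225]=1
    else: roi[215:325,135:255]=1
    H,S,V=hsv[...,0],hsv[...,1],hsv[...,2]
    ye=roi&(H>18)&(H<32)&(S>170)&(V>120); rd=roi&((H<6)|(H>174))&(S>170)&(V>80)
    bl=roi&(V<75)
    print(n,"handle",rect(m,big(ye),.116),"red",rect(m,big(rd),.086))
    k=cv2.morphologyEx(bl.astype(np.uint8),cv2.MORPH_CLOSE,np.ones((5,5)))
    print(" panel",rect(m,big(k),.04))
    if n=="top":
        print("base px",proj(m,[[0,0,0]]), "mat cand",ray(m,[[405/1.5625,320/1.5625],[430/1.5625,235/1.5625],[485/1.5625,323/1.5625],[310/1.5625,380/1.5625]],0).round(3))
        print("shelf edge",ray(m,[[160,90]],0.0).round(3))
E
```

```text
top handle (array([502.4,  75.9]), array([87.3, 23.5]), -78.0) red (array([489.7, 152.2]), array([59.1, 26.6]), 11.78)
 panel (array([506.4,  81.6]), array([210.3, 129.6]), -77.62)
base px [[210.6329462 385.6789072]] mat cand [[ 0.496 -0.14   0.   ]
 [ 0.652 -0.188  0.   ]
 [ 0.489 -0.286  0.   ]
 [ 0.39   0.033  0.   ]]
shelf edge [[0.835 0.144 0.   ]]
scene handle (array([485.3,  89.6]), array([85.2, 32.9]), -78.53) red (array([486.1, 150.3]), array([56., 25.]), 12.22)
 panel (array([498.9,  84.1]), array([203.8, 122.3]), -77.54)
```

```bash
python3 - <<'E'
from h import *
from workcell import status
print(rel(status.get_obs(),.503,.08,.32,12.2))
E
```

```text
(array([-7.000e-02, -5.000e-02, -7.717e+01]), array([ 0.4896, -0.4845, -0.0748]))
```

>>> {"api": "play_rows", "payload": {"plan": [0,0,-77.2,0.49,-0.485,-0.075,1,0,0,-77.2,0.49,-0.485,-0.075,1,0,0,-77.2,0.49,-0.485,-0.075,1,0,0,-77.2,0.49,-0.485,-0.075,1,0,0,-77.2,0.49,-0.485,-0.075,1,0,0,-77.2,0.49,-0.485,-0.075,1,0,0,-77.2,0.49,-0.485,-0.075,1,0,0,-77.2,0.49,-0.485,-0.075,1,0,0,-77.2,0.49,-0.485,-0.075,1,0,0,-77.2,0.49,-0.485,-0.075,1,0,0,-77.2,0.49,-0.485,-0.075,1,0,0,-77.2,0.49,-0.485,-0.075,1,0,0,-77.2,0.49,-0.485,-0.075,1,0,0,-77.2,0.49,-0.485,-0.075,1,0,0,-77.2,0.49,-0.485,-0.075,1,0,0,-77.2,0.49,-0.485,-0.075,1,0,0,-77.2,0.49,-0.485,-0.075,1,0,0,-77.2,0.49,-0.485,-0.075,1]}}

```text
clock: 2.35
position: [0.5032, 0.0803, 0.3203]
ee_rot: [0.628, 0.778, -0.0, 0.0]
ft_force: [-0.4, -0.0, -0.1]
grip_width: 0.999
grasp_force: 0.0
```

```bash
cat > look.py <<'E'
import sys
from h import *
from workcell import status, viewer
o=status.get_obs(); m=viewer.camera_model("wrist"); im=viewer.camera("wrist")[:,:,::-1].copy()
n=sys.argv[1]; cv2.imwrite(f"pics/{n}.png",im); np.save(f"pics/{n}.npy",m,allow_pickle=True)
cv2.imwrite(f"pics/{n}b.png",cv2.resize(im,(800,600),interpolation=cv2.INTER_CUBIC))
print("t",o["clock"],"pos",o["position"].round(4),"j",o["joint_pos"].round(2),"F",o["ft_force"].round(1),"cam",(-np.array(m["R"]).T@m["t"]).round(3))
E
python3 look.py w1
```

```text
t 2.35 pos [0.5032 0.0803 0.3203] j [ 0.48  0.1  -0.78  1.61  0.07  1.46 -0.09] F [-0.4 -0.  -0.1] cam [0.49  0.146 0.449]
```

View pics/w1b.png

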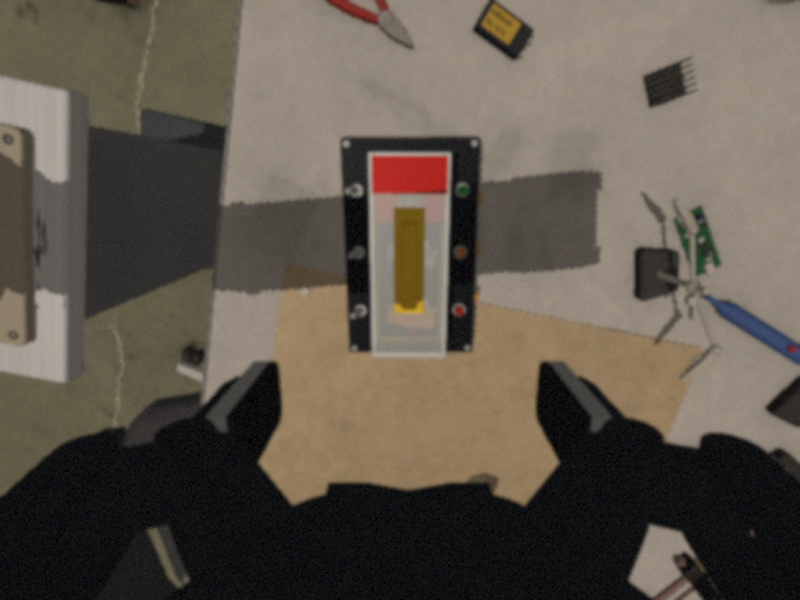

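The wrist view shows the box upright: red end at (410,175), handle at (408,258), plate corners (345,140)–(475,350), lamps at right.

```bash
cat > w.py <<'E'
import sys
from h import *
n=sys.argv[1]; m=np.load(f"pics/{n}.npy",allow_pickle=True).item(); im=cv2.imread(f"pics/{n}.png")
H,S,V=cv2.split(cv2.cvtColor(im,cv2.COLOR_BGR2HSV))
roi=np.zeros(V.shape,bool); roi[80:232,210:312]=1
ye=roi&(H>15)&(H<32)&(S>185)&(V>60); rd=roi&((H<6)|(H>174))&(S>170)&(V>80)
ye=cv2.morphologyEx(ye.astype(np.uint8),cv2.MORPH_OPEN,np.ones((5,5)))
print("handle",rect(m,big(ye),.116),"red",rect(m,big(rd),.086), "px",cv2.boundingRect(big(ye)))
k=cv2.morphologyEx((roi&(V<70)).astype(np.uint8),cv2.MORPH_CLOSE,np.ones((5,5)))
c=big(k) if cv2.contourArea(big(k))>8000 else np.argwhere(k)[:,::-1]
print("panel",rect(m,c,.04))
E
python3 w.py w1
```

```text
handle (array([502.7,  86.4]), array([78.9, 19.1]), -77.76) red (array([488.6, 151.8]), array([58. , 25.8]), 12.23) px (254, 135, 16, 64)
panel (array([504.9,  83.7]), array([205.7, 129.4]), -77.76)
```

```bash
python3 - <<'E'
from h import *
from workcell import status
print(rel(status.get_obs(),.5035,.082,.106,12.2))
E
```

```text
(array([0.01, 0.01, 0.02]), array([0.0015, 0.0006, 0.2143]))
```

>>> {"api": "play_rows", "payload": {"plan": [0,0,0,0.0015,0.0005,0.06,0.7,0,0,0,0.0015,0.0005,0.12,0.5,0,0,0,0.0015,0.0005,0.16,0.5,0,0,0,0.0015,0.0005,0.19,0.5,0,0,0,0.0015,0.0005,0.205,0.5,0,0,0,0.0015,0.0005,0.214,0.5,0,0,0,0.0015,0.0005,0.214,0.5,0,0,0,0.0015,0.0005,0.214,0.1,0,0,0,0.0015,0.0005,0.214,0,0,0,0,0.0015,0.0005,0.214,0,0,0,0,0.0015,0.0005,0.214,0,0,0,0,0.0015,0.0005,0.214,0], "squeeze": 60}}

```text
clock: 3.9
position: [0.5039, 0.082, 0.1071]
ee_rot: [0.628, 0.778, 0.0, 0.001]
ft_force: [-1.6, -0.2, 5.7]
grip_width: 0.15
grasp_force: 62.3
```

>>> {"api": "play_rows", "payload": {"plan": [0,0,0,0,0,-0.01,0,0,0,0,0,0,-0.03,0,0,0,0,0,0,-0.06,0,0,0,0,0,0,-0.09,0,0,0,0,0,0,-0.12,0,0,0,0,0,0,-0.12,0,0,0,10,-0.02,-0.006,-0.12,0,0,0,20,-0.045,-0.012,-0.12,0,0,0,30,-0.07,-0.02,-0.12,0,0,0,40,-0.1,-0.028,-0.12,0,0,0,50,-0.13,-0.036,-0.12,0,0,0,60,-0.16,-0.044,-0.12,0,0,0,70,-0.185,-0.052,-0.12,0,0,0,80,-0.205,-0.057,-0.12,0,0,0,90,-0.214,-0.06,-0.12,0,0,0,90,-0.214,-0.06,-0.12,0,0,0,90,-0.214,-0.06,-0.12,0]}}

```text
clock: 6.02
position: [0.4899, -0.139, 0.2257]
ee_rot: [0.994, 0.109, -0.0, -0.0]
ft_force: [0.3, 0.7, -2.9]
grip_width: 0.149
grasp_force: 61.1
```

```bash
python3 - <<'E'
from h import *
from workcell import status,viewer
o=status.get_obs(); print(o["joint_pos"].round(2),o["torque"].round(2)); print(rel(o,.49,-.14,.072,102.2))
im=viewer.camera("scene")[:,:,::-1]; cv2.imwrite("pics/s1.png",cv2.resize(im[100:340,60:380],(800,600)))
E
```

```text
[ 0.65  0.12 -0.5   1.77  0.06  1.27 -1.21] [-0.    0.08 -0.01]
(array([-0.04,  0.04,  0.3 ]), array([0.    , 0.0011, 0.1537]))
```

View pics/s1.png

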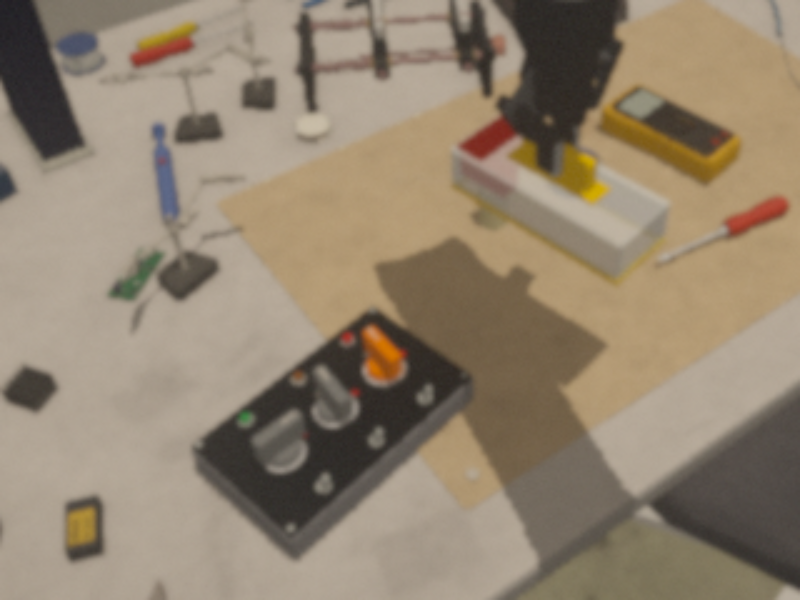

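The cover is held level over the mat, red end to the back; the orange knob is at (383,355). Next I lower it.

>>> {"api": "play_rows", "payload": {"plan": [0,0,0,0,0.001,0.03,0,0,0,0,0,0.001,0.07,0,0,0,0,0,0.001,0.105,0,0,0,0,0,0.001,0.13,0,0,0,0,0,0.001,0.145,0,0,0,0,0,0.001,0.15,0,0,0,0,0,0.001,0.153,0,0,0,0,0,0.001,0.155,0,0,0,0,0,0.001,0.157,0,0,0,0,0,0.001,0.158,0,0,0,0,0,0.001,0.158,0]}}

```text
clock: 7.45
position: [0.4904, -0.1409, 0.0684]
ee_rot: [0.994, 0.107, 0.0, 0.0]
ft_force: [0.7, 0.1, -3.8]
grip_width: 0.146
grasp_force: 61.0
```

>>> {"api": "play_rows", "payload": {"plan": [0,0,0,0,0,0.001,0,0,0,0,0,0,0.002,0,0,0,0,0,0,0.002,0]}}

```text
clock: 7.82
position: [0.4904, -0.1406, 0.0682]
ee_rot: [0.994, 0.107, -0.0, 0.0]
ft_force: [-11.8, 4.1, 24.0]
grip_width: 0.15
grasp_force: 64.7
```

>>> {"api": "play_rows", "payload": {"plan": [0,0,0,0,0,-0.002,0,0,0,0,0,0,-0.002,0.1,0,0,0,0,0,-0.002,0.5,0,0,0,0,0,-0.002,0.5,0,0,0,0,0,-0.01,0.5,0,0,0,0,0,-0.05,0.5,0,0,0,0,0,-0.1,0.5,0,0,0,0,0,-0.16,0.5,0,0,-10,0.01,-0.02,-0.184,0.5,0,0,-20,0.02,-0.05,-0.184,0.5,0,0,-30,0.03,-0.08,-0.184,0.5,0,0,-40,0.04,-0.11,-0.184,0.5,0,0,-50,0.05,-0.14,-0.184,0.5,0,0,-60,0.063,-0.157,-0.184,0.5,0,0,-70,0.063,-0.157,-0.184,0.5,0,0,-80,0.063,-0.157,-0.184,0.5,0,0,-90,0.063,-0.157,-0.184,0.5]}}

```text
clock: 9.95
position: [0.5186, 0.0261, 0.2509]
ee_rot: [0.625, 0.78, 0.0, 0.0]
ft_force: [-0.2, -0.4, 0.2]
grip_width: 0.502
grasp_force: 0.0
```

>>> {"api": "play_rows", "payload": {"plan": [0,0,-10,0,0,0,0.5,0,0,-20,0,0,0,0.5,0,0,-30,0,0,0,0.5,0,0,-40,0,0,0,0.5,0,0,-50,0,0,0,0.5,0,0,-60,0,0,0,0.5,0,0,-70,0,0,0,0.5,0,0,-77.5,0,0,0,0.5,0,0,-77.5,0,0,0,0.5,0,0,-77.5,0,0,0,0.5]}}

```text
clock: 11.2
position: [0.5186, 0.0259, 0.2506]
ee_rot: [0.004, 1.0, -0.0, 0.0]
ft_force: [-0.3, -0.2, 0.8]
grip_width: 0.502
grasp_force: 0.0
```

```bash
python3 look.py w2
```

```text
t 11.2 pos [0.5186 0.0259 0.2506] j [ 0.66  0.19 -0.88  1.69  0.15  1.33  1.31] F [-0.3 -0.2  0.8] cam [0.453 0.028 0.379]
```

View pics/w2b.png

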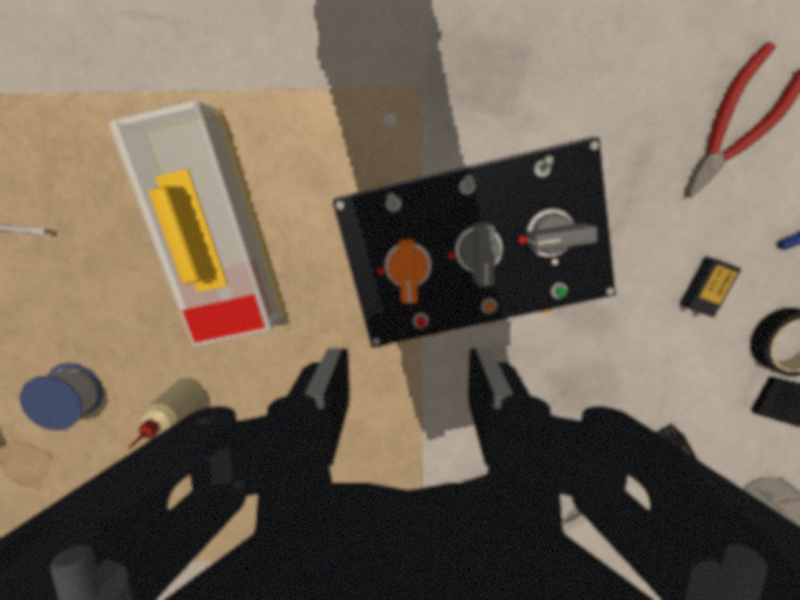

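The wrist view shows the bare box: orange knob at (408,265), bar pointing to (408,300), middle knob (483,250), left knob (560,235), plate corners (335,200), (598,140), (614,293), (374,346). The cover stands upright at left, handle about (190,230).

```bash
cat > k.py <<'E'
import sys
from h import *
n=sys.argv[1]; m=np.load(f"pics/{n}.npy",allow_pickle=True).item(); im=cv2.imread(f"pics/{n}.png")
H,S,V=cv2.split(cv2.cvtColor(im,cv2.COLOR_BGR2HSV))
x0,y0,x1,y1=[int(float(a)/1.5625) for a in sys.argv[2:6]]
roi=np.zeros(V.shape,bool); roi[y0:y1,x0:x1]=1
og=cv2.morphologyEx((roi&(H>5)&(H<18)&(S>200)&(V>60)).astype(np.uint8),cv2.MORPH_OPEN,np.ones((3,3)))
c=big(og); print("bar@76",rect(m,c,.076),"area",cv2.contourArea(c),cv2.boundingRect(c))
k=cv2.morphologyEx((roi&(V<60)).astype(np.uint8),cv2.MORPH_CLOSE,np.ones((9,9)))
c=big(k); p=cv2.boxPoints(cv2.minAreaRect(ray(m,c,.04)[:,:2].astype(np.float32)*1000))
r=rect(m,c,.04); print("panel",r,cv2.contourArea(c))
a=np.radians(r[2]+180 if r[2]<0 else r[2]); u=np.array([np.cos(a),np.sin(a)])
ax=r[0]-58*u; print("orange axis",ax.round(1),"proj z76",proj(m,[[*ax/1000,.076]]).round(1),"z50",proj(m,[[*ax/1000,.05]]).round(1))
s=tuple(int(v) for v in proj(m,[[*ax/1000,.06]])[0]); s=(max(s[0],40),max(s[1],32))
cv2.imwrite(f"pics/{n}k.png",cv2.resize(im[s[1]-30:s[1]+30,s[0]-40:s[0]+40],(800,600),interpolation=cv2.INTER_CUBIC)); print("crop org",s[0]-40,s[1]-30)
E
python3 k.py w2 325 125 625 346
```

```text
bar@76 (array([507.5,  26.4]), array([30.8, 23.8]), -0.41) area 388.0 (250, 153, 22, 28)
panel (array([504.2,  82.5]), array([204.7, 126. ]), -77.69) 15927.0
orange axis [516.6  25.8] proj z76 [[260.1 174.6]] z50 [[260.2 170.2]]
crop org 220 141
```

View pics/w2k.png

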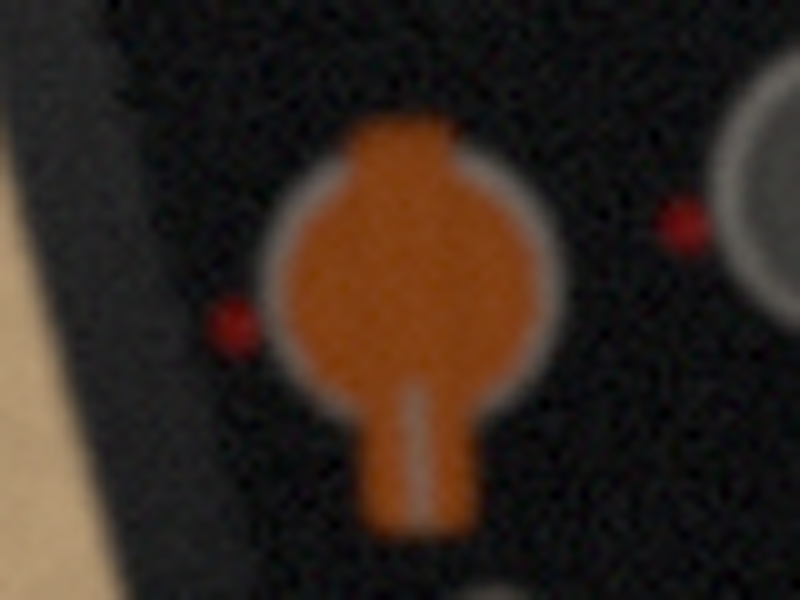

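The crop shows the orange pointer line from (412,385) to (422,530) and the grey skirt ring centred at (410,283), so the bar is about 8° clockwise from the box's back.

```bash
python3 - <<'E'
from h import *
from workcell import status
m=np.load("pics/w2.npy",allow_pickle=True).item()
p=ray(m,[[261.2,179.5],[262.2,194]],.076)[:,:2]*1000; d=p[1]-p[0]; a=np.degrees(np.arctan2(d[1],d[0])); print(p.round(1),a)
print("skirt",ray(m,[[261,169.3]],.049)*1000, "axis by ptr",p[1]-22*d/np.linalg.norm(d))
o=status.get_obs(); print(rel(o,.5165,.0263,.069,a+90))
E
```

```text
[[522.3  27. ]
 [539.5  28.1]] 3.4198399105856567
skirt [[515.59278255  26.8179915   49.        ]] axis by ptr [517.51446033  26.7599978 ]
(array([-0.01,  0.01, -3.84]), array([0.0022, 0.0004, 0.1815]))
```

>>> {"api": "play_rows", "payload": {"plan": [0,0,-3.8,0.002,0.001,0.04,0.35,0,0,-3.8,0.002,0.001,0.09,0.35,0,0,-3.8,0.002,0.001,0.125,0.35,0,0,-3.8,0.002,0.001,0.15,0.35,0,0,-3.8,0.002,0.001,0.17,0.35,0,0,-3.8,0.002,0.001,0.178,0.35,0,0,-3.8,0.002,0.001,0.181,0.35,0,0,-3.8,0.002,0.001,0.181,0.35,0,0,-3.8,0.002,0.001,0.181,0.2,0,0,-3.8,0.002,0.001,0.181,0,0,0,-3.8,0.002,0.001,0.181,0,0,0,-3.8,0.002,0.001,0.181,0], "squeeze": 30}}

```text
clock: 12.75
position: [0.5173, 0.0255, 0.0702]
ee_rot: [-0.03, 1.0, -0.001, 0.001]
ft_force: [-1.1, -5.0, 6.5]
grip_width: 0.131
grasp_force: 31.7
```

>>> {"api": "play_rows", "payload": {"plan": [0,0,8,0,0,0,0,0,0,16,0,0,0,0,0,0,24,0,0,0,0,0,0,32,0,0,0,0,0,0,40,0,0,0,0,0,0,48,0,0,0,0,0,0,56,0,0,0,0,0,0,64,0,0,0,0,0,0,72,0,0,0,0,0,0,78,0,0,0,0,0,0,81.2,0,0,0,0,0,0,81.2,0,0,0,0,0,0,81.2,0,0,0,0,0,0,81.2,0,0,0,0.1,0,0,81.2,0,0,0,0.35,0,0,81.2,0,0,0,0.35,0,0,81.2,0,0,-0.03,0.35,0,0,81.2,0,0,-0.08,0.35,0,0,81.2,0,0,-0.14,0.35]}}

```text
clock: 15.12
position: [0.5159, 0.0272, 0.2102]
ee_rot: [0.627, 0.779, -0.0, -0.001]
ft_force: [0.6, 0.1, -0.0]
grip_width: 0.35
grasp_force: 0.0
```

>>> {"api": "play_rows", "payload": {"plan": [0,0,0,0,0,-0.06,0.5,0,0,0,0,0,-0.06,0.5]}}

```text
clock: 15.38
position: [0.5186, 0.0278, 0.2742]
ee_rot: [0.627, 0.779, 0.002, 0.003]
ft_force: [-0.6, -0.5, -0.3]
grip_width: 0.502
grasp_force: 0.0
```

```bash
python3 look.py w3; python3 k.py w3 250 100 550 350
```

```text
t 15.375 pos [0.5186 0.0278 0.2742] j [ 0.43  0.12 -0.61  1.67  0.07  1.36  0.02] F [-0.6 -0.5 -0.3] cam [0.504 0.093 0.403]
bar@76 (array([515.5,  35.8]), array([29.5, 23.2]), -77.72) area 326.5 (249, 154, 20, 25)
panel (array([508. ,  68.6]), array([173.1, 125.6]), -77.62) 11910.0
orange axis [520.4  11.9] proj z76 [[258.3 185.6]] z50 [[258.4 180.7]]
crop org 218 152
```

View pics/w3b.png

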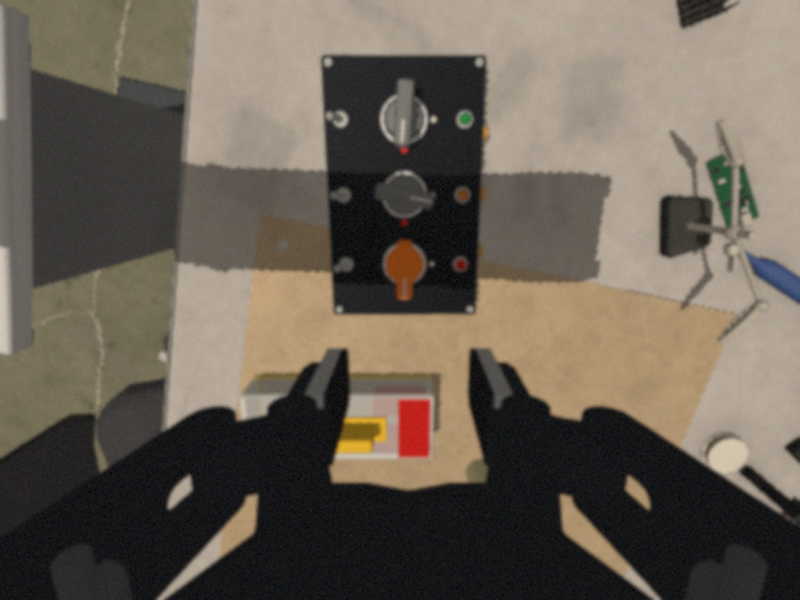

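View pics/w3k.png

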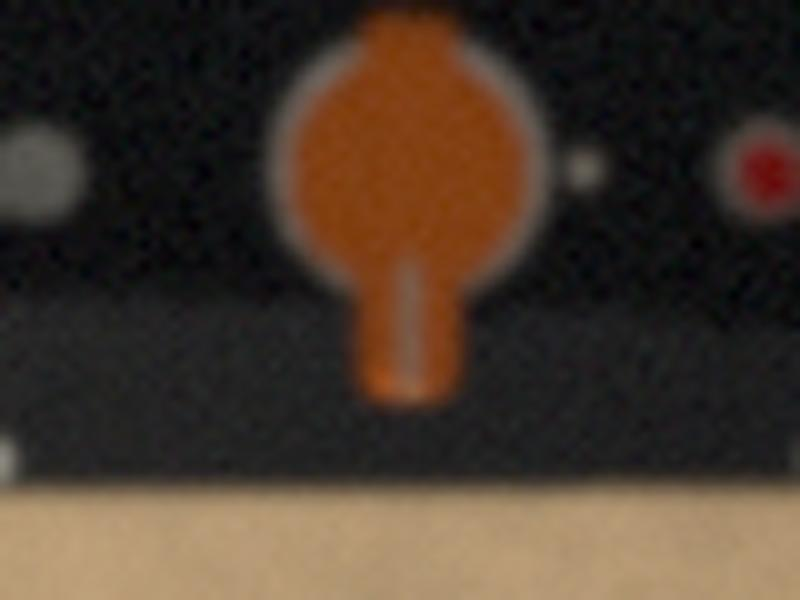

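The orange pointer now lies along the row towards its red dot (line 1° or less off, skirt centre about (404,263)); the other knobs are unchanged. The cover stands below at (340,420).

>>> {"api": "play_rows", "payload": {"plan": [0,0,-10,-0.02,-0.008,0.02,0.5,0,0,-20,-0.045,-0.016,0.02,0.5,0,0,-30,-0.07,-0.026,0.02,0.5,0,0,-40,-0.1,-0.036,0.02,0.5,0,0,-50,-0.13,-0.046,0.02,0.5,0,0,-60,-0.15,-0.056,0.02,0.5,0,0,-70,-0.158,-0.061,0.02,0.5,0,0,-80,-0.158,-0.061,0.02,0.5,0,0,-90,-0.158,-0.061,0.02,0.5,0,0,-90,-0.158,-0.061,0.02,0.5,0,0,-90,-0.158,-0.061,0.02,0.5]}}

```text
clock: 16.8
position: [0.4904, -0.1402, 0.2486]
ee_rot: [-0.106, 0.994, 0.0, -0.001]
ft_force: [0.8, 0.3, -0.8]
grip_width: 0.498
grasp_force: 0.0
```

```bash
python3 k.py w3 310 45 500 316; python3 look.py w4
```

```text
bar@76 (array([515.5,  35.8]), array([29.5, 23.2]), -77.72) area 326.5 (249, 154, 20, 25)
panel (array([504.8,  83.1]), array([202.8, 125.6]), -77.62) 15389.0
orange axis [517.2  26.4] proj z76 [[258.3 173.8]] z50 [[258.3 169.7]]
crop org 218 141
t 16.8 pos [ 0.4904 -0.1402  0.2486] j [ 0.72  0.12 -0.57  1.73  0.07  1.32  1.92] F [ 0.8  0.3 -0.8] cam [ 0.427 -0.153  0.377]
```

View pics/w4b.png

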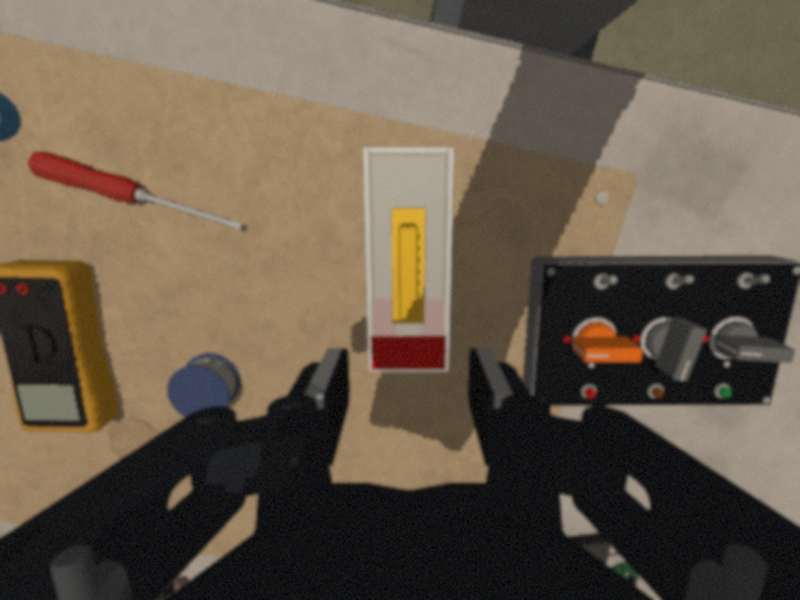

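The cover stands upright with its top face from (408,149) to the red end (409,371), and the handle is centred across it at (408,265).

```bash
python3 - <<'E'
from h import *
from workcell import status
m=np.load("pics/w4.npy",allow_pickle=True).item(); im=cv2.imread("pics/w4.png"); H,S,V=cv2.split(cv2.cvtColor(im,cv2.COLOR_BGR2HSV))
p=ray(m,np.array([[408,149],[409.5,371]])/1.5625,.047)[:,:2]*1000; d=p[1]-p[0]
print("ends",p.round(1),np.linalg.norm(d),np.degrees(np.arctan2(d[1],d[0])),"centre",p.mean(0))
roi=np.zeros(V.shape,bool); roi[90:245,225:300]=1
c=big(roi&((H<6)|(H>174))&(S>170)&(V>50)); print("red",rect(m,c,.047))
c=big(roi&(H>15)&(H<32)&(S>200)&(V>80)); print("handle",rect(m,c,.077))
o=status.get_obs(); print(rel(o,.4904,-.1406,.068,102.3))
E
```

```text
ends [[ 403.1 -157.9]
 [ 575.8 -119.5]] 176.98790903264407 12.530935331051277 centre [ 489.45382223 -138.6750241 ]
red (array([ 559.1, -124.6]), array([57.6, 25.1]), -77.87)
handle (array([ 486.9, -139.8]), array([70.9, 18.4]), 11.68)
(array([ 0.03, -0.04, -0.15]), array([ 1.000e-04, -4.000e-04,  1.808e-01]))
```

>>> {"api": "play_rows", "payload": {"plan": [0,0,0,0,-0.0004,0.04,0.5,0,0,0,0,-0.0004,0.09,0.5,0,0,0,0,-0.0004,0.13,0.5,0,0,0,0,-0.0004,0.16,0.5,0,0,0,0,-0.0004,0.174,0.5,0,0,0,0,-0.0004,0.18,0.5,0,0,0,0,-0.0004,0.18,0.5,0,0,0,0,-0.0004,0.18,0.1,0,0,0,0,-0.0004,0.18,0,0,0,0,0,-0.0004,0.18,0,0,0,0,0,-0.0004,0.18,0,0,0,0,0,-0.0004,0.18,0,0,0,0,0,-0.0004,0.17,0,0,0,0,0,-0.0004,0.14,0,0,0,0,0,-0.0004,0.1,0,0,0,0,0,-0.0004,0.05,0,0,0,0,0,-0.0004,0.02,0,0,0,0,0,-0.0004,0.02,0], "squeeze": 60}}

```text
clock: 19.1
position: [0.4918, -0.141, 0.2316]
ee_rot: [-0.107, 0.994, -0.001, 0.002]
ft_force: [0.2, 0.5, -3.8]
grip_width: 0.149
grasp_force: 61.1
```

```bash
python3 - <<'E'
from h import *
from workcell import status
o=status.get_obs(); print(o["clock"],o["position"],o["joint_pos"].round(2)); print(rel(o,.5045,.0828,.23,12.35))
E
```

```text
19.1 [ 0.49177444 -0.14099955  0.23160596] [ 0.73  0.13 -0.58  1.75  0.07  1.28  1.92]
(array([4.000e-02, 2.600e-01, 8.997e+01]), array([-0.0602,  0.2159,  0.0013]))
```

>>> {"api": "play_rows", "payload": {"plan": [0,0,10,-0.006,0.02,0,0,0,0,20,-0.012,0.045,0,0,0,0,30,-0.02,0.07,0,0,0,0,40,-0.028,0.1,0,0,0,0,50,-0.036,0.13,0,0,0,0,60,-0.044,0.16,0,0,0,0,70,-0.052,0.185,0,0,0,0,80,-0.057,0.205,0,0,0,0,90,-0.06,0.216,0,0,0,0,90,-0.06,0.216,0,0,0,0,90,-0.06,0.216,0,0,0,0,90,-0.06,0.216,0,0,0,0,90,-0.06,0.216,0,0]}}

```text
clock: 20.72
position: [0.5034, 0.0825, 0.2292]
ee_rot: [0.627, 0.779, -0.0, 0.0]
ft_force: [-0.2, -1.2, -3.0]
grip_width: 0.146
grasp_force: 60.9
```

```bash
python3 - <<'E'
from h import *
from workcell import status
o=status.get_obs(); print(o["clock"],o["torque"].round(2),o["joint_pos"].round(2)); print(rel(o,.5045,.0828,.107,12.35))
E
```

```text
20.725 [0.02 0.01 0.01] [ 0.36  0.14 -0.66  1.75  0.09  1.28 -0.11]
(array([-0.  ,  0.01, -0.  ]), array([1.000e-04, 1.200e-03, 1.222e-01]))
```

>>> {"api": "play_rows", "payload": {"plan": [0,0,0,0,0.001,0.02,0,0,0,0,0,0.001,0.045,0,0,0,0,0,0.001,0.065,0,0,0,0,0,0.001,0.08,0,0,0,0,0,0.001,0.09,0,0,0,0,0,0.001,0.098,0,0,0,0,0,0.001,0.105,0,0,0,0,0,0.001,0.111,0,0,0,0,0,0.001,0.114,0,0,0,0,0,0.001,0.116,0,0,0,0,0,0.001,0.118,0,0,0,0,0,0.001,0.118,0]}}

```text
clock: 22.22
position: [0.5043, 0.0832, 0.1113]
ee_rot: [0.627, 0.779, -0.0, 0.0]
ft_force: [-0.8, -0.3, -2.3]
grip_width: 0.146
grasp_force: 60.9
```

No contact so far, about 4 mm to go.

>>> {"api": "play_rows", "payload": {"plan": [0,0,0,0,0,0.001,0,0,0,0,0,0,0.002,0,0,0,0,0,0,0.003,0,0,0,0,0,0,0.0035,0,0,0,0,0,0,0.0035,0]}}

```text
clock: 22.85
position: [0.5047, 0.0833, 0.1089]
ee_rot: [0.627, 0.779, 0.0, 0.0]
ft_force: [-3.4, -1.0, 9.7]
grip_width: 0.148
grasp_force: 62.7
```

>>> {"api": "play_rows", "payload": {"plan": [0,0,0,0,0,0,0.15,0,0,0,0,0,0,0.3,0,0,0,0,0,0,0.5,0,0,0,0,0,0,0.5,0,0,0,0,0,-0.01,0.5,0,0,0,0,0,-0.05,0.5,0,0,0,0,0,-0.1,0.5,0,0,0,0,0,-0.15,0.5,0,0,0,0,0,-0.2,0.5,0,0,0,0,0,-0.2,0.5,0,0,0,0,0,-0.2,0.5]}}

```text
clock: 24.22
position: [0.5041, 0.0832, 0.3076]
ee_rot: [0.627, 0.779, -0.0, 0.0]
ft_force: [-0.2, 0.1, -0.8]
grip_width: 0.503
grasp_force: 0.0
```

```bash
python3 look.py w5; python3 - <<'E'
from h import *
from workcell import viewer
im=viewer.camera("scene")[:,:,::-1]; w=cv2.imread("pics/w5.png")
cv2.imwrite("pics/f1.png",np.vstack([cv2.resize(im[200:330,120:280],(600,300))[:, :],cv2.resize(w[60:220,150:362+108],(600,300))]))
E
```

```text
t 24.225 pos [0.5041 0.0832 0.3076] j [ 0.37  0.1  -0.66  1.63  0.06  1.43 -0.08] F [-0.2  0.1 -0.8] cam [0.49  0.149 0.436]
```

View pics/f1.png

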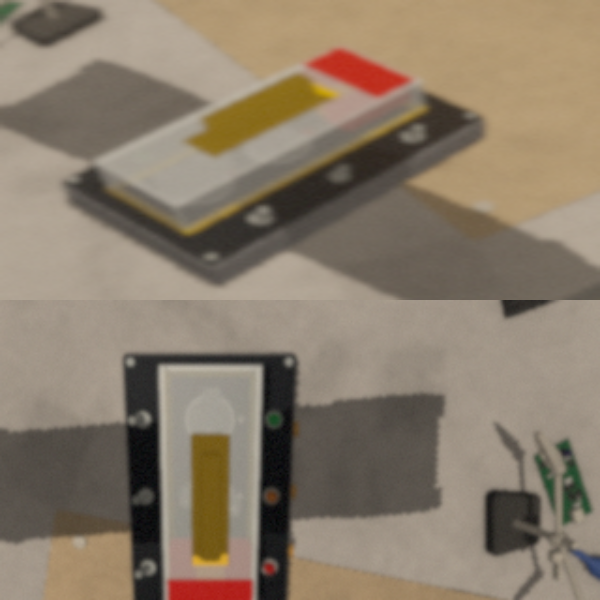

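The cover sits flat on the face plate, its red end over the orange knob, and the lamps and toggles are clear of it. I'm handing the job in.

```bash
python3 -c "
from workcell import manip
print(manip.hand_in())"
```

```text
the job is handed in; nothing more can be done
None
```

Job handed in at about 24 s: the orange knob's pointer is on its red dot (within about 1° in the wrist image), and the cover sits flat on the face plate, turned round with its red slot over that knob.

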